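# Open the radio's battery door by its flush catch

## Robot

A 6-joint arm with a two-finger parallel gripper is mounted at the origin on the work surface. World frame = base frame: x ahead of the robot, y to its left, z up, the work surface at z = 0. Lengths are in m, angles in degrees, forces in N, time in s.
With the tool pointing down it reaches from about 0.35 to 0.875 m from the base axis. Payload 4.2 kg.
Tool frame: the origin (TCP) lies on the centre line of the jaws, within the pads' length; the fingertips stand 19 mm ahead of it and the grasp point (between the pads) is the TCP; z points along the fingers, y is the line along which they close (so a half turn about z gives the same grasp; the last joint's range is limited). The gripper opens to 87 mm and grips with 3 to 60 N. Pads are 19 mm wide; open, the fingers measure 117 mm over their backs; the gripper's body (75 mm by 190 mm) begins 51 mm behind the grasp point.
Start: joints at [78.701, 22.042, 0.453, 0, -68.411, -14.817], TCP at [0.275, 0.561, 0.242] pointing down, gripper open.
Joint ranges: [-179.83, 179.83], [-69.29, 118.12], [-61.27, 80.66], [-181.25, 117.63], [-171.15, -9.14], [-177.46, 177.46]. Speed limits (degrees/s): [159.86, 159.86, 180, 180, 180, 180].

## Interface

Orientations are given as a 3x3 rotation matrix whose columns are the frame's x, y, z axes.
In Python, from station import sense, capture, finish_job, search_frame, masks_of gives the robot as it stands.
- The arm moves only by the tool drive_tool, never from a script. Its argument "rows" is a list of rows, each a list of 7 numbers: the opening in per cent of the stroke, from 0 (shut) to 100 (fully open), then the shift along the world's x, y, z in mm, then the turn, a rotation vector about the world's x, y, z in rad. In form: [[fingers, dx, dy, dz, wx, wy, wz], ...]. A call has 1 to 5 rows; each row shifts and turns the commanded pose from where the row before left it; what a row does not reach is not made up. A row lasts 1/12 s, in which the tool goes at most 41.7 mm and 7.16 degrees, less where a joint would pass 70% of its speed; a pose out of reach is approached as far as the arm can. A call is refused whole if a number of a shift passes 41.7 or a number of a turn 0.125, either way. A call with a gripper value outside its range is refused whole. The fingers move at their own pace and stop on an object; the grip force is fixed at half the most. Time passes only in rows, so rows that do not move let the fingers close. It gives the time, the measured TCP pose, the force, the opening and the grip force at its end, in the units of the state.
- sense(): the state, without advancing time (a new reading comes with each control period).
- capture(name): name is "scene" or "side" or "wrist"; returns a dict with "frame" (384x512x3 uint8, red, green, blue), "z_map" (384x512 float32, m along the optical axis (not along the pixel's ray), 0 where there is no reading), "fx", "fy", "cx", "cy" (pixels), "R" (3x3) and "t" (3): a world point X has camera coordinates R X + t; the wrist camera has in their place "T_tool_cam" (4x4, takes a point from camera to tool coordinates, whose origin is the TCP and whose axes are the flange's). Camera axes: x right, y down, z forward; pixel columns grow to the right and rows downward; lengths in m; the calibration is good to about 2 mm. A picture is of the moment at which its call begins: read the wrist's pose just before it.
- finish_job(): hands the job in; it is judged then, once.
Trained networks look in a picture, given as the dict that the camera call returned (one of the last four; its "shot" number tells which), for a name from the list of things; names that differ only in an ending like _2 or _b are one class to them, and where a whole thing is asked for, a point or a joint stands for the part that bears it (a point fixed in the world has none). Each returns a list of dicts, best first, with "p" (0 to 1); they miss things now and then, are a little off and sometimes report something else, mostly with a low value. They report only what shows in the picture. A call takes as long as a camera call.
- search_frame(label, picture): "xy" ([column, row] in pixels, amid what is visible of it).
- masks_of(label, picture): "region" (384x512 bool, what is visible of it) and "xy" ([column, row] in pixels, amid what is visible of it).
The state is a dict: "time_s": time; "joints": joint angles; "joint_velocities": joint speeds; "effort": joint torques, N m; "tcp_pos": TCP position; "ee_rot": TCP orientation; "wrist_force": force on the tool from outside, world axes, zero at the start; "moment": the same for the moment, N m; "gripper_width": opening from 0.0 (shut) to 1.0 (fully open); "gripper_force": force on a finger pad.
Only numpy, scipy, OpenCV 4.12 (cv2) and the standard library are available. Lean on these libraries where they do the work, as an engineer would, in place of code of your own. Each camera call takes 0.05 s, during which the arm holds its last target. There are 200 camera calls.

## Task

The radio lies on its front so that its batteries can be changed. With the fingertips only, start at one end of the sunken strip beside the battery door and feel gently along it for the flush catch plate, press the plate down until the door springs up, then push the door over with the fingers so that it falls back past upright and stays wide open. Do not lift the radio, shove it out of its place or disturb the things around it.

Things in the scene. Friction and masses are not known exactly. Their poses are not given: they have to be found in the camera images.
- radio: Portable radio lying on its front, loose, about 1.7 kg: 180 mm (x) by 340 mm (y) by 80 mm high, veneered sides, grey plastic back panel facing up at z = 80 mm, folded handle 28 mm beyond its +x side. Origin: centre of its underside. x runs across the set from the strip towards the door's hinge, y along the set, z up.
- strip_mid (a point): Middle of the sunken strip in the back panel, on its hard flat floor, 78 mm above the table and 2 mm below the panel. Axes as the radio's: x across the strip to the door, y along it. The strip is 37 mm wide (x) and 181 mm long (y). The catch plate's middle lies up to 36 mm either way along y from here; it differs from set to set and must be felt or seen.
- strip_end (a point): The strip's +y end, on its floor, 90 mm from the middle (the other end mirrors it). The last 30 mm at either end are always plain strip, never the catch plate. Axes as the radio's.
- catch (a joint): Catch plate in the strip, same grey plastic, 34 mm (x) by 44 mm (y), in an opening 47 mm long and as wide as the strip; ribbed top 2 mm below the strip's floor. Value in m: 0 at rest, grows as pressed down, stop at 0.006; the door is let go at about 0.004. Spring 2 N at rest, 5 N fully down; returns when released. Use closed fingers: a wider tip cannot enter.
- door (a joint): Battery door, rad: 0 shut and flush with the panel. When the catch lets go, a spring throws it up to about 1.05 and it rests there, light and free: pushed level at its edge towards +x it turns on easily. Beyond 1.57 it is past upright and sinks slowly by its own weight onto its stop at 1.95.
- hinge_line (a point): Middle of the door's hinge line, 2 mm below the back panel; axes as the radio's, the hinge runs along y. The door is a plate 4 mm thick, 179 mm long (y), reaching 77 mm from here towards the strip (-x). Under it is a compartment 38 mm deep and 78 mm (x) by 181 mm (y).
- door_edge (a point): Middle of the door's free edge (it moves with the door), half-way through its thickness. With the door sprung up to 1.05 rad it is about 64 mm above the back panel and 38 mm short of the hinge line (-x).
- cell_a: C-size battery standing on end beside the radio, 26 mm across, 50 mm high, loose. Origin: centre of its underside. Leave it alone.
- cell_b: Another such battery. Leave it alone.
- cell_c: Another such battery. Leave it alone.
- remote: Black remote control lying flat beside the radio, 165 by 46 by 18 mm, loose. Origin: centre of its underside. Leave it alone.
- apple_large: Red ornamental apple with a steel stem, 100 mm across, 110 mm high, loose, beyond the cells, left of the radio. Origin: under its middle. Leave it alone.
- apple_small: Smaller such apple, 68 mm across, 75 mm high, loose. Leave it alone.
- candle_mug: Candle in a glass mug with a steel lid, 76 mm across, 107 mm high, loose. Origin: centre of its underside. Leave it alone.
- candle_jar: Candle in a lidded jar, 68 mm across, 85 mm high, loose. Origin: centre of its underside. Leave it alone.

How it is judged:
By the outcome, as a careful person would: the job done as asked, in the order asked, and still so for the second after the job is handed in, with the robot touching nothing.
It also fails if it takes over 64 s, if anything falls off the work surface, if the arm or the gripper's body presses on something with over 40 N, if the wrist force passes 120 N, or if a joint passes its speed limit or range.

## Working session

There is one attempt and no reset: what is moved stays moved. The work goes in short steps, Python scripts to look and compute and a tool call to move; the robot and the scene stay as the last step left them, time stands still between calls to the robot, and variables do not carry over. Pictures are saved under pics/ and viewed, at most 10 in all, crops included, and the job is handed in when it is done.

Besides the shell and the picture viewer there is one more tool, called after "Request:" as name(argument=value, ...), one argument or row to a line, values as JSON. drive_tool: Moves the arm, as the interface text tells. Its arguments: {"type":"object","properties":{"rows":{"type":"array"}},"required":["rows"]}

```bash
mkdir -p pics; cat > h.py <<'E'
import numpy as np, cv2
from station import *
def world(c,u,v,s=None):
    z=c["z_map"][v,u]; p=np.stack([(u-c["cx"])/c["fx"]*z,(v-c["cy"])/c["fy"]*z,z],-1)
    if "R" in c: return (p-c["t"])@np.array(c["R"])
    T=np.array(c["T_tool_cam"]); q=p@T[:3,:3].T+T[:3,3]
    return q@np.array(s["ee_rot"]).T+np.array(s["tcp_pos"])
def cloud(c,s=None):
    v,u=np.indices(c["z_map"].shape); return world(c,u,v,s)
def save(c,n): cv2.imwrite("pics/"+n,cv2.cvtColor(c["frame"],cv2.COLOR_RGB2BGR))
E
python3 - <<'E'
from h import *
s=sense(); print(s)
c=capture("scene"); save(c,"scene.png")
for l in ["radio","strip_mid","catch","door","cell_a","remote","apple_large","apple_small","candle_mug","candle_jar"]:
    for d in masks_of(l,c)[:3]:
        m=d["region"]&(c["z_map"]>0); P=cloud(c)[m]
        print(l,round(d["p"],2),np.round(d["xy"]),m.sum(),np.round(np.median(P,0),3) if len(P) else "",np.round(np.percentile(P,[2,98],axis=0),3).tolist() if len(P) else "")
m=masks_of("radio",c)[0]["region"]; P=cloud(c)[m&(c["z_map"]>0)]
P=P[(P[:,2]>.074)&(P[:,2]<.086)]
print(cv2.minAreaRect(P[:,:2].astype(np.float32)*1000))
E
```

```text
{'time_s': 0.0, 'joints': array([ 7.87021128e+01,  2.20911534e+01,  3.79362922e-01, -3.02537076e-02,
       -6.84108280e+01, -1.48180414e+01]), 'joint_velocities': array([-0.07071671, -0.13470534, -0.03125691, -0.07282786, -0.03618473,
       -0.07278965]), 'effort': array([-1.90321643e-04, -3.90667140e+01,  1.87406981e+01,  4.21990424e+00,
        1.10452058e-02, -1.95807424e-04]), 'tcp_pos': array([0.27483148, 0.56070099, 0.24044931]), 'ee_rot': array([[ 8.97819497e-01, -4.40362735e-01, -9.00725811e-04],
       [-4.40363650e-01, -8.97817267e-01, -2.00238814e-03],
       [ 7.30899342e-05,  2.19443002e-03, -9.99997590e-01]]), 'wrist_force': array([-0.47907879,  0.84842997, -0.19729581]), 'moment': array([ 0.08086849,  0.00347768, -0.02689166]), 'gripper_force': 0.0, 'gripper_width': 0.9996195115469646}
radio 0.81 [260. 218.] 8908 [0.56  0.053 0.079] [[0.414, -0.126, 0.003], [0.655, 0.204, 0.083]]
radio 0.7 [126. 158.] 975 [ 0.601 -0.428  0.077] [[0.56, -0.485, 0.002], [0.627, -0.387, 0.109]]
strip_mid 0.69 [255. 218.] 8893 [0.56  0.052 0.079] [[0.414, -0.129, 0.004], [0.654, 0.204, 0
[... 764 characters left out ...]
9]]
remote 0.63 [336. 221.] 139 [0.416 0.204 0.037] [[0.399, 0.191, 0.012], [0.422, 0.214, 0.05]]
remote 0.49 [432. 232.] 1047 [0.32  0.418 0.06 ] [[0.274, 0.385, 0.002], [0.332, 0.448, 0.087]]
apple_small 0.92 [412. 258.] 664 [0.422 0.411 0.051] [[0.384, 0.379, 0.016], [0.436, 0.438, 0.072]]
candle_mug 0.71 [125. 161.] 1013 [ 0.6   -0.428  0.075] [[0.552, -0.562, -0.0], [0.627, -0.387, 0.109]]
candle_mug 0.31 [257. 218.] 8908 [0.559 0.052 0.079] [[0.413, -0.129, 0.005], [0.654, 0.204, 0.083]]
candle_jar 0.9 [430. 232.] 1019 [0.321 0.418 0.06 ] [[0.275, 0.386, 0.007], [0.332, 0.447, 0.087]]
((523.9154663085938, 25.104721069335938), (183.0415802001953, 341.69781494140625), 17.292739868164062)
```

View pics/scene.png

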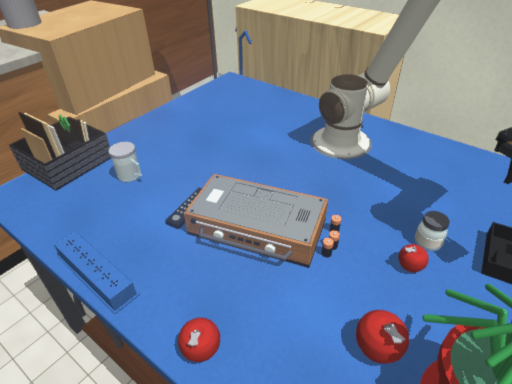

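The scene picture shows the radio amid the table (260,218), with its handle on the side away from the robot. The strip is on the near side, and the catch network points to about (265,194). I'll move above the strip for a wrist view.

Request:
drive_tool(
  rows=[
    [0,13,-36.7,0,0,0,0.0505],
    [0,13,-36.7,0,0,0,0.0505],
    [0,13,-36.7,0,0,0,0.0505],
    [0,13,-36.7,0,0,0,0.0505],
    [0,13,-36.7,0,0,0,0.0505],
  ],
)

```text
time_s: 1.02
tcp_pos: [0.3403, 0.376, 0.2417]
ee_rot: [[0.98, -0.199, 0.0], [-0.199, -0.98, 0.0], [0.0, -0.0, -1.0]]
wrist_force: [1.0, 0.6, 0.0]
gripper_width: 0.706
gripper_force: 0.0
```

Request:
drive_tool(
  rows=[
    [0,13,-36.7,0,0,0,0.0505],
    [0,13,-36.7,0,0,0,0.0505],
    [0,13,-36.7,0,0,0,0.0505],
    [0,13,-36.7,0,0,0,0.0505],
    [0,13,-36.7,0,0,0,0.0505],
  ],
)

```text
time_s: 1.43
tcp_pos: [0.4053, 0.1924, 0.242]
ee_rot: [[0.999, 0.052, 0.001], [0.052, -0.999, 0.001], [0.001, -0.001, -1.0]]
wrist_force: [0.4, -0.2, 0.3]
gripper_width: 0.328
gripper_force: 0.0
```

Request:
drive_tool(
  rows=[
    [0,13,-36.7,0,0,0,0.0505],
    [0,13,-36.7,0,0,0,0.0505],
    [0,13,-36.7,0,0,0,0.0505],
    [0,13,-36.7,0,0,0,0.0505],
    [0,0,0,0,0,0,0],
  ],
)

```text
time_s: 1.85
tcp_pos: [0.4581, 0.0425, 0.2417]
ee_rot: [[0.97, 0.243, 0.0], [0.243, -0.97, -0.001], [-0.0, 0.001, -1.0]]
wrist_force: [0.8, -0.1, 0.2]
gripper_width: 0.019
gripper_force: 0.0
```

```bash
python3 - <<'E'
from h import *
s=sense(); print(s["time_s"],s["tcp_pos"],s["ee_rot"].round(3).tolist(),s["joints"].round(1))
c=capture("wrist"); save(c,"w1.png"); np.savez("w1.npz",P=cloud(c,s),f=c["frame"])
for l in ["catch","strip_mid","door","radio"]:
    for d in masks_of(l,c)[:2]:
        m=d["region"]&(c["z_map"]>0); P=cloud(c,s)[m]
        if len(P): print(l,round(d["p"],2),np.round(d["xy"]),m.sum(),np.round(np.median(P,0),3),np.round(np.percentile(P,[1,99],axis=0),3).tolist(), cv2.minAreaRect(P[:,:2].astype(np.float32)*1000))
E
```

```text
1.85 [0.45805412 0.04247458 0.24170307] [[0.97, 0.243, 0.0], [0.243, -0.97, -0.001], [-0.0, 0.001, -1.0]] [ 25.7   5.7 -21.6   0.1 -62.7  78.4]
catch 0.77 [285. 178.] 1079 [0.472 0.009 0.077] [[0.451, -0.014, 0.069], [0.492, 0.032, 0.078]] ((471.9411315917969, 7.485630035400391), (35.15170669555664, 45.67790222167969), 17.187137603759766)
catch 0.44 [115. 114.] 439 [0.493 0.222 0.047] [[0.481, 0.212, 0.03], [0.505, 0.237, 0.05]] ((492.8075866699219, 224.37428283691406), (25.40931510925293, 24.580184936523438), 83.60249328613281)
strip_mid 0.97 [289. 112.] 54658 [0.539 0.028 0.08 ] [[0.41, -0.142, 0.043], [0.653, 0.196, 0.082]] ((530.080322265625, 19.202438354492188), (247.42437744140625, 429.4950866699219), 17.027645111083984)
strip_mid 0.4 [115. 114.] 423 [0.492 0.222 0.047] [[0.48, 0.212, 0.025], [0.504, 0.237, 0.051]] ((494.0442199707031, 219.4414520263672), (24.43010902404785, 47.94806671142578), 23.179750442504883)
door 0.86 [284. 124.] 11737 [0.531 0.027 0.081] [[0.475, -0.06, 0.079], [0.584, 0.115, 0.082]] ((529.1407470703125, 27.306549072265625), (78.69823455810547, 181.34970092773438), 17.31379508972168)
radio 0.59 [288. 113.] 54985 [0.539 0.028 0.08 ] [[0.408, -0.142, 0.042], [0.653, 0.196, 0.082]] ((529.580322265625, 19.675491333007812), (250.7882080078125, 428.18133544921875), 17.507640838623047)
```

View pics/w1.png

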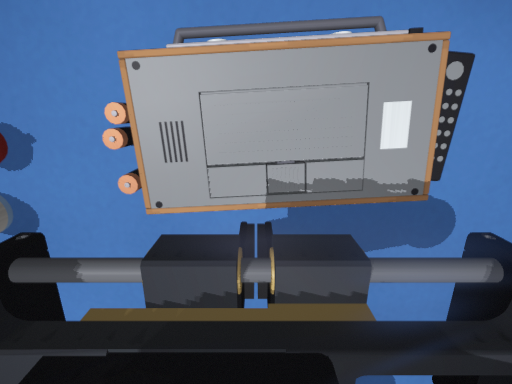

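The wrist view shows the strip at columns 208–364 and row ~180, with the catch plate at columns 266–306, so it lies almost at mid-strip. The door is above it and the cells are at the left. Next I go to the strip's +y end, closed fingers, tips 20 mm above the panel.

Request:
drive_tool(
  rows=[
    [0,-3.5,18,-20,0,0,0.025],
    [0,-3.5,18,-25,0,0,0.025],
    [0,0,0,-30,0,0,0],
    [0,0,0,-30,0,0,0],
    [0,0,0,-15,0,0,0],
  ],
)

```text
time_s: 2.52
tcp_pos: [0.4478, 0.0844, 0.1187]
ee_rot: [[0.954, 0.299, -0.004], [0.299, -0.954, -0.002], [-0.005, 0.0, -1.0]]
wrist_force: [-1.0, -0.2, 0.3]
gripper_width: 0.001
gripper_force: 0.0
```

Request:
drive_tool(
  rows=[
    [0,0,0,0,0,0,0],
    [0,0,0,0,0,0,0],
  ],
)

```text
time_s: 2.68
tcp_pos: [0.4499, 0.0845, 0.1215]
ee_rot: [[0.954, 0.299, -0.001], [0.299, -0.954, -0.001], [-0.001, 0.001, -1.0]]
wrist_force: [0.2, -0.6, -0.0]
gripper_width: 0.008
gripper_force: 0.0
```

```bash
python3 - <<'E'
from h import *
s=sense(); print(s["time_s"],s["tcp_pos"],s["ee_rot"].round(3).tolist(),s["wrist_force"])
R=s["ee_rot"];print(np.degrees(np.arctan2(R[1,0],R[0,0])))
d=s["tcp_pos"][:2]*1000-[472.5,9.3];a=np.radians(17.3);print("radio-frame rel strip_mid",d@[np.cos(a),np.sin(a)],d@[-np.sin(a),np.cos(a)])
c=capture("wrist"); save(c,"w2.png")
E
```

```text
2.6833 [0.44988543 0.0844732  0.12145509] [[0.954, 0.299, -0.001], [0.299, -0.954, -0.001], [-0.001, 0.001, -1.0]] [ 0.22265902 -0.58012332 -0.01489105]
17.417102004494108
radio-frame rel strip_mid 0.7631127467548033 78.49743545794504
```

View pics/w2.png

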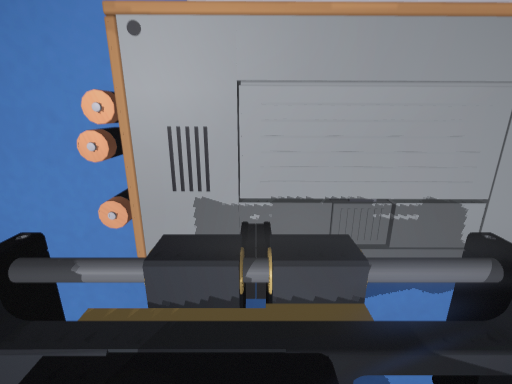

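The wrist view shows the fingertips at (257,222), at the strip's left (+y) end (col ~240). The plate's ribs are at columns 332–390. I'll shift 6 mm inward and lower gently.

Request:
drive_tool(
  rows=[
    [0,1.8,-5.7,-7,0,0,0],
    [0,0,0,-7,0,0,0],
    [0,0,0,-4,0,0,0],
    [0,0,0,-2,0,0,0],
    [0,0,0,-1,0,0,0],
  ],
)

```text
time_s: 3.15
tcp_pos: [0.4518, 0.0775, 0.1003]
ee_rot: [[0.955, 0.296, -0.0], [0.296, -0.955, -0.0], [-0.0, 0.0, -1.0]]
wrist_force: [1.4, -0.3, 0.3]
gripper_width: 0.005
gripper_force: 0.0
```

Request:
drive_tool(
  rows=[
    [0,0,0,-0.7,0,0,0],
    [0,0,0,-0.7,0,0,0],
    [0,0,0,0,0,0,0],
  ],
)

```text
time_s: 3.4
tcp_pos: [0.452, 0.0777, 0.0992]
ee_rot: [[0.955, 0.297, 0.0], [0.297, -0.955, 0.0], [0.0, -0.0, -1.0]]
wrist_force: [-0.2, -0.6, -0.8]
gripper_width: 0.002
gripper_force: 0.0
```

Request:
drive_tool(
  rows=[
    [0,0,0,-0.8,0,0,0],
    [0,0,0,-0.4,0,0,0],
    [0,0,0,0,0,0,0],
  ],
)

```text
time_s: 3.65
tcp_pos: [0.4519, 0.0777, 0.0979]
ee_rot: [[0.955, 0.297, 0.0], [0.297, -0.955, 0.0], [0.0, -0.0, -1.0]]
wrist_force: [0.1, 0.6, 0.1]
gripper_width: 0.005
gripper_force: 0.0
```

Request:
drive_tool(
  rows=[
    [0,0,0,-0.5,0,0,0],
    [0,0,0,0,0,0,0],
  ],
)

```text
time_s: 3.82
tcp_pos: [0.4519, 0.0777, 0.0975]
ee_rot: [[0.955, 0.297, 0.0], [0.297, -0.955, 0.0], [0.0, -0.0, -1.0]]
wrist_force: [-0.2, -0.0, -0.7]
gripper_width: 0.002
gripper_force: 0.0
```

Request:
drive_tool(
  rows=[
    [0,0,0,-0.3,0,0,0],
    [0,0,0,0,0,0,0],
  ],
)

```text
time_s: 3.98
tcp_pos: [0.4519, 0.0777, 0.0974]
ee_rot: [[0.955, 0.297, 0.0], [0.297, -0.955, -0.0], [0.0, 0.0, -1.0]]
wrist_force: [-0.9, -0.2, 2.8]
gripper_width: 0.006
gripper_force: 1.4
```

Contact of 2.8 N on the strip floor at the end. Sliding along −y now.

Request:
drive_tool(
  rows=[
    [0,1.8,-5.7,0,0,0,0],
    [0,1.8,-5.7,0,0,0,0],
    [0,0,0,0,0,0,0],
  ],
)

```text
time_s: 4.23
tcp_pos: [0.4562, 0.0656, 0.0974]
ee_rot: [[0.955, 0.296, 0.001], [0.296, -0.955, 0.0], [0.001, 0.0, -1.0]]
wrist_force: [1.8, -2.0, 2.2]
gripper_width: 0.006
gripper_force: 1.2
```

Request:
drive_tool(
  rows=[
    [0,1.8,-5.7,0,0,0,0],
    [0,1.8,-5.7,0,0,0,0],
    [0,0,0,0,0,0,0],
  ],
)

```text
time_s: 4.48
tcp_pos: [0.4598, 0.0541, 0.0974]
ee_rot: [[0.955, 0.296, 0.001], [0.296, -0.955, -0.0], [0.001, 0.0, -1.0]]
wrist_force: [1.7, -1.5, 2.4]
gripper_width: 0.006
gripper_force: 1.6
```

Request:
drive_tool(
  rows=[
    [0,1.8,-5.7,0,0,0,0],
    [0,0,0,0,0,0,0],
  ],
)

```text
time_s: 4.65
tcp_pos: [0.4615, 0.0486, 0.0974]
ee_rot: [[0.955, 0.296, 0.001], [0.296, -0.955, -0.0], [0.001, 0.0, -1.0]]
wrist_force: [1.2, -1.8, 4.1]
gripper_width: 0.0
gripper_force: 1.8
```

Request:
drive_tool(
  rows=[
    [0,1.8,-5.7,0,0,0,0],
    [0,0,0,0,0,0,0],
  ],
)

```text
time_s: 4.82
tcp_pos: [0.4632, 0.043, 0.0974]
ee_rot: [[0.955, 0.297, 0.001], [0.297, -0.955, 0.0], [0.001, 0.0, -1.0]]
wrist_force: [1.0, -0.4, 5.0]
gripper_width: 0.002
gripper_force: 2.2
```

Request:
drive_tool(
  rows=[
    [0,1.8,-5.7,0,0,0,0],
    [0,0,0,0,0,0,0],
  ],
)

```text
time_s: 4.98
tcp_pos: [0.465, 0.0374, 0.0974]
ee_rot: [[0.955, 0.297, 0.001], [0.297, -0.955, 0.0], [0.001, 0.0, -1.0]]
wrist_force: [1.0, -0.1, 5.2]
gripper_width: 0.006
gripper_force: 2.4
```

Request:
drive_tool(
  rows=[
    [0,1.8,-5.7,0,0,0,0],
    [0,0,0,0,0,0,0],
  ],
)

```text
time_s: 5.15
tcp_pos: [0.4667, 0.0316, 0.0974]
ee_rot: [[0.955, 0.297, 0.001], [0.297, -0.955, 0.0], [0.001, -0.0, -1.0]]
wrist_force: [1.2, -0.3, 5.4]
gripper_width: 0.006
gripper_force: 2.5
```

Request:
drive_tool(
  rows=[
    [0,1.8,-5.7,0,0,0,0],
    [0,0,0,0,0,0,0],
  ],
)

```text
time_s: 5.32
tcp_pos: [0.4684, 0.0258, 0.0972]
ee_rot: [[0.955, 0.296, 0.0], [0.296, -0.955, -0.0], [0.0, 0.0, -1.0]]
wrist_force: [0.2, -0.3, 4.1]
gripper_width: 0.004
gripper_force: 2.2
```

Request:
drive_tool(
  rows=[
    [0,1.2,-3.8,0,0,0,0],
    [0,0,0,0,0,0,0],
  ],
)

```text
time_s: 5.48
tcp_pos: [0.4683, 0.0216, 0.0964]
ee_rot: [[0.955, 0.296, -0.003], [0.296, -0.955, -0.001], [-0.003, 0.0, -1.0]]
wrist_force: [-0.5, 0.8, -0.0]
gripper_width: 0.003
gripper_force: 0.0
```

Request:
drive_tool(
  rows=[
    [0,1.2,-3.8,0,0,0,0],
    [0,0,0,0,0,0,0],
  ],
)

```text
time_s: 5.65
tcp_pos: [0.4698, 0.018, 0.0965]
ee_rot: [[0.955, 0.296, -0.002], [0.296, -0.955, -0.001], [-0.002, 0.0, -1.0]]
wrist_force: [0.3, 0.1, -0.2]
gripper_width: 0.005
gripper_force: 0.0
```

Request:
drive_tool(
  rows=[
    [0,1.2,-3.8,0,0,0,0],
    [0,0,0,0,0,0,0],
  ],
)

```text
time_s: 5.82
tcp_pos: [0.4715, 0.0145, 0.0969]
ee_rot: [[0.955, 0.296, -0.001], [0.296, -0.955, -0.0], [-0.001, 0.0, -1.0]]
wrist_force: [-0.2, 0.2, -0.1]
gripper_width: 0.005
gripper_force: 0.0
```

Request:
drive_tool(
  rows=[
    [0,1.2,-3.8,0,0,0,0],
    [0,0,0,0,0,0,0],
  ],
)

```text
time_s: 5.98
tcp_pos: [0.4729, 0.0108, 0.0971]
ee_rot: [[0.955, 0.296, -0.0], [0.296, -0.955, -0.0], [-0.0, 0.0, -1.0]]
wrist_force: [-0.1, -0.1, -0.2]
gripper_width: 0.01
gripper_force: 0.0
```

The force vanished at y ≈ +15 mm, so the tips are over the plate's opening, in line with the pictures. Centre and press.

Request:
drive_tool(
  rows=[
    [0,0.5,-2,-1,0,0,0],
    [0,0,0,-1,0,0,0],
    [0,0,0,-1,0,0,0],
    [0,0,0,0,0,0,0],
  ],
)

```text
time_s: 6.32
tcp_pos: [0.4735, 0.009, 0.0943]
ee_rot: [[0.955, 0.297, 0.0], [0.297, -0.955, -0.0], [-0.0, 0.0, -1.0]]
wrist_force: [0.4, -1.4, 2.5]
gripper_width: 0.008
gripper_force: 1.1
```

Request:
drive_tool(
  rows=[
    [0,0,0,-1,0,0,0],
    [0,0,0,-1,0,0,0],
    [0,0,0,-0.7,0,0,0],
    [0,0,0,0,0,0,0],
  ],
)

```text
time_s: 6.65
tcp_pos: [0.4735, 0.009, 0.0915]
ee_rot: [[0.955, 0.297, 0.0], [0.297, -0.955, -0.0], [0.0, 0.0, -1.0]]
wrist_force: [-0.4, -2.3, 3.1]
gripper_width: 0.002
gripper_force: 1.9
```

Request:
drive_tool(
  rows=[
    [0,0,0,-0.8,0,0,0],
    [0,0,0,0,0,0,0],
  ],
)

```text
time_s: 6.82
tcp_pos: [0.4735, 0.0091, 0.0908]
ee_rot: [[0.955, 0.297, 0.0], [0.297, -0.955, -0.0], [0.0, 0.0, -1.0]]
wrist_force: [-0.1, -2.5, 4.8]
gripper_width: 0.004
gripper_force: 4.0
```

```bash
python3 - <<'E'
from h import *
s=sense(); print(s["tcp_pos"],s["wrist_force"])
c=capture("scene"); save(c,"s2.png"); w=capture("side")
cv2.imwrite("pics/a2.png",cv2.cvtColor(np.vstack([cv2.resize(c["frame"][120:280,150:370],(550,300)),cv2.resize(w["frame"],(400,300)).copy() if 0 else cv2.copyMakeBorder(cv2.resize(w["frame"],(400,300)),0,0,0,150,0)]),cv2.COLOR_RGB2BGR))
for d in masks_of("door",c)[:1]:
    P=cloud(c)[d["region"]&(c["z_map"]>0)]; print(d["p"],np.percentile(P,[2,50,98],axis=0).round(3).tolist())
E
```

```text
[0.47347218 0.00911877 0.09084574] [-0.0807879  -2.50828871  4.81512761]
0.66 [[0.417, -0.128, 0.01], [0.561, 0.055, 0.08], [0.655, 0.204, 0.085]]
```

View pics/a2.png

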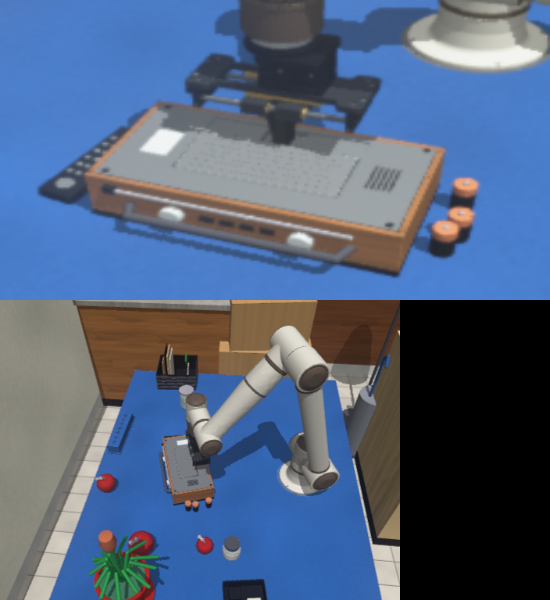

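The door is still shut and the fingers are in the strip. Everything else is undisturbed. Pressing a bit further.

Request:
drive_tool(
  rows=[
    [0,0,0,-0.8,0,0,0],
    [0,0,0,-0.5,0,0,0],
    [0,0,0,0,0,0,0],
    [0,0,0,0,0,0,0],
  ],
)

```text
time_s: 7.3
tcp_pos: [0.4735, 0.0091, 0.0904]
ee_rot: [[0.955, 0.297, 0.0], [0.297, -0.955, -0.0], [0.0, 0.0, -1.0]]
wrist_force: [-3.3, -2.3, 11.4]
gripper_width: 0.004
gripper_force: 7.9
```

```bash
cat > look.py <<'E'
from h import *
s=sense(); print(s["time_s"],s["tcp_pos"],s["wrist_force"])
c=capture("scene"); P=cloud(c).reshape(-1,3); P=P[c["z_map"].ravel()>0]
a=np.radians(17.3); D=(P[:,:2]*1000-[472.5,9.3]); x=D@[np.cos(a),np.sin(a)]; y=D@[-np.sin(a),np.cos(a)]
z=P[:,2]*1000
for lo in range(15,160,10):
    m=(x>lo)&(x<lo+10)&(abs(y)<90); m2=m&(abs(y)>50); print(lo,m2.sum(),np.percentile(z[m2],[5,50,95]).round() if m2.sum() else "")
E
python3 look.py
```

```text
7.3 [0.47347509 0.00910625 0.09041727] [-3.33955518 -2.28095504 11.40359487]
15 241 [ 85. 345. 413.]
25 538 [ 86. 357. 404.]
35 377 [ 84. 179. 388.]
45 85 [82. 84. 86.]
55 86 [82. 84. 86.]
65 93 [80. 83. 84.]
75 85 [80. 82. 84.]
85 89 [79. 81. 83.]
95 92 [79. 80. 82.]
105 86 [79. 80. 82.]
115 89 [78. 80. 82.]
125 96 [78. 80. 82.]
135 379 [ 1. 66. 81.]
145 272 [-1. 46. 68.]
155 146 [-2.  1. 47.]
```

The door edge has risen about 5 mm but seems to be held against the fingers (−x force 3 N). I'll ease off the press a little and back away from the door.

Request:
drive_tool(
  rows=[
    [0,-1,-0.3,0.6,0,0,0],
    [0,-1,-0.3,0,0,0,0],
    [0,-1,-0.3,0,0,0,0],
    [0,-1,-0.3,0,0,0,0],
    [0,0,0,0,0,0,0],
  ],
)

```text
time_s: 7.77
tcp_pos: [0.4703, 0.0086, 0.0903]
ee_rot: [[0.955, 0.297, 0.002], [0.297, -0.955, 0.001], [0.003, -0.0, -1.0]]
wrist_force: [3.1, 1.6, 3.2]
gripper_width: 0.005
gripper_force: 2.0
```

```bash
python3 look.py | head -9; python3 - <<'E'
from h import *
c=capture("wrist"); save(c,"w3.png")
E
```

```text
7.7667 [0.47032548 0.00859994 0.09025263] [3.06137821 1.55143109 3.23582749]
15 304 [ 61. 186. 411.]
25 599 [154. 368. 400.]
35 41 [ 41. 164. 378.]
45 78 [132. 137. 140.]
55 193 [123. 129. 136.]
65 206 [108. 116. 123.]
75 180 [ 96. 103. 110.]
85 187 [83. 90. 98.]
```

View pics/w3.png

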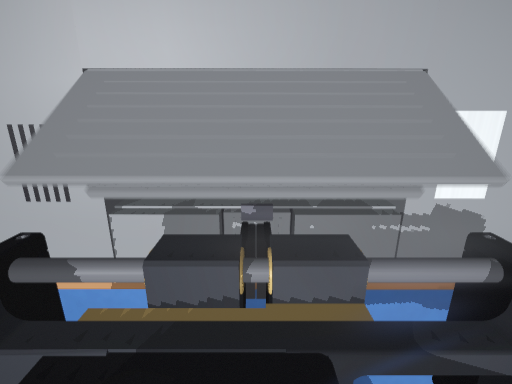

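The door is sprung up: its free edge shows at row ~178 and it spans columns 5–505, clear of the fingers. I'll lift straight up and then push level at the edge.

Request:
drive_tool(
  rows=[
    [0,0,0,5,0,0,0],
    [0,0,0,15,0,0,0],
    [0,0,0,20,0,0,0],
    [0,0,0,20,0,0,0],
    [0,0,0,0,0,0,0],
  ],
)

```text
time_s: 8.28
tcp_pos: [0.4696, 0.008, 0.1524]
ee_rot: [[0.955, 0.297, 0.002], [0.297, -0.955, 0.001], [0.002, 0.0, -1.0]]
wrist_force: [0.8, -1.0, 0.7]
gripper_width: 0.004
gripper_force: 0.0
```

Request:
drive_tool(
  rows=[
    [0,9.5,3,0,0,0,0],
    [0,9.5,3,0,0,0,0],
    [0,9.5,3,0,0,0,0],
    [0,5.7,1.8,0,0,0,0],
    [0,5.7,1.8,0,0,0,0],
  ],
)

```text
time_s: 8.7
tcp_pos: [0.5097, 0.0208, 0.1487]
ee_rot: [[0.955, 0.297, -0.003], [0.297, -0.955, -0.001], [-0.003, -0.0, -1.0]]
wrist_force: [1.1, -0.3, 0.1]
gripper_width: 0.003
gripper_force: 0.3
```

Request:
drive_tool(
  rows=[
    [0,5.7,1.8,0,0,0,0],
    [0,5.7,1.8,0,0,0,0],
    [0,5.7,1.8,0,0,0,0],
    [0,5.7,1.8,0,0,0,0],
    [0,5.7,1.8,0,0,0,0],
  ],
)

```text
time_s: 9.12
tcp_pos: [0.5384, 0.0298, 0.15]
ee_rot: [[0.955, 0.297, 0.0], [0.297, -0.955, 0.0], [0.0, -0.0, -1.0]]
wrist_force: [-0.3, 0.3, 0.0]
gripper_width: 0.005
gripper_force: 0.2
```

Request:
drive_tool(
  rows=[
    [0,5.7,1.8,0,0,0,0],
    [0,5.7,1.8,0,0,0,0],
    [0,5.7,1.8,0,0,0,0],
    [0,5.7,1.8,0,0,0,0],
    [0,4.8,1.5,0,0,0,0],
  ],
)

```text
time_s: 9.53
tcp_pos: [0.566, 0.0385, 0.1499]
ee_rot: [[0.955, 0.297, 0.0], [0.297, -0.955, 0.0], [0.0, -0.0, -1.0]]
wrist_force: [-0.3, -0.7, -0.3]
gripper_width: 0.007
gripper_force: 0.1
```

```bash
python3 look.py; python3 - <<'E'
from h import *
c=capture("scene"); cv2.imwrite("pics/s4.png",cv2.resize(cv2.cvtColor(c["frame"][100:280,130:370],4),(720,540)))
E
```

```text
9.5333 [0.56603242 0.03849824 0.14988365] [-0.32335819 -0.73913322 -0.25781377]
15 171 [47. 68. 78.]
25 23 [40. 43. 50.]
35 13 [40. 42. 60.]
45 2 [42. 43. 43.]
55 21 [ 49. 243. 244.]
65 100 [211. 243. 245.]
75 125 [236. 244. 299.]
85 138 [237. 244. 477.]
95 293 [ 80. 243. 478.]
105 490 [ 80. 143. 475.]
115 642 [ 80. 237. 470.]
125 838 [ 80. 424. 460.]
135 506 [  1.  73. 436.]
145 267 [-1. 46. 68.]
155 145 [-2.  1. 47.]
```

View pics/s4.png

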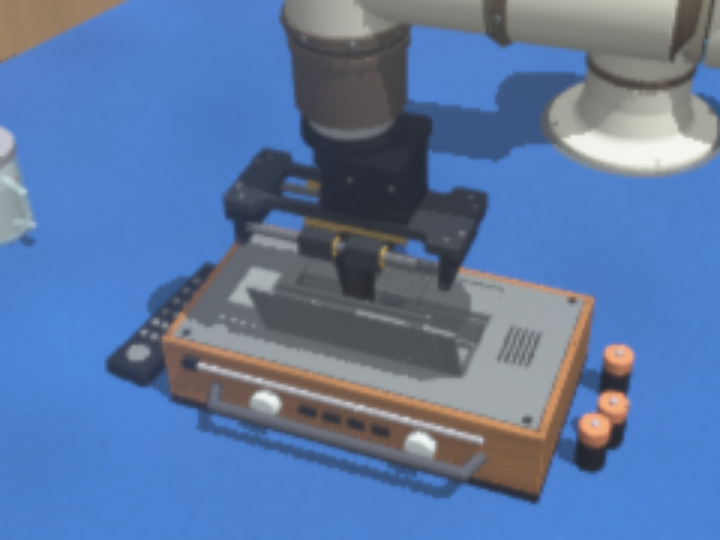

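The door stands past upright, leaning towards the handle (about (370,335) in this crop). I'll retreat and let it sink.

Request:
drive_tool(
  rows=[
    [0,-5.7,-1.8,0,0,0,0],
    [0,-15,-4.5,10,0,0,0],
    [0,-20,-6,30,0,0,0],
    [0,-25,-8,30,0,0,0],
    [0,-25,-8,20,0,0,0],
  ],
)

```text
time_s: 10.05
tcp_pos: [0.474, 0.0096, 0.2421]
ee_rot: [[0.955, 0.297, 0.002], [0.297, -0.955, 0.0], [0.002, 0.001, -1.0]]
wrist_force: [0.6, 0.2, 0.2]
gripper_width: 0.005
gripper_force: 0.0
```

Request:
drive_tool(
  rows=[
    [0,-25,0,0,0,0,0],
    [0,0,0,0,0,0,0],
    [0,0,0,0,0,0,0],
    [0,0,0,0,0,0,0],
    [0,0,0,0,0,0,0],
  ],
)

```text
time_s: 10.47
tcp_pos: [0.45, 0.0101, 0.2396]
ee_rot: [[0.955, 0.297, -0.001], [0.297, -0.955, -0.0], [-0.001, 0.0, -1.0]]
wrist_force: [1.1, 0.1, -0.1]
gripper_width: 0.009
gripper_force: 0.0
```

Request:
drive_tool(
  rows=[
    [0,0,0,0,0,0,0],
    [0,0,0,0,0,0,0],
    [0,0,0,0,0,0,0],
    [0,0,0,0,0,0,0],
    [0,0,0,0,0,0,0],
  ],
)

```text
time_s: 10.88
tcp_pos: [0.4498, 0.01, 0.2397]
ee_rot: [[0.955, 0.297, -0.001], [0.297, -0.955, -0.0], [-0.001, 0.0, -1.0]]
wrist_force: [-0.3, -0.3, -0.5]
gripper_width: 0.009
gripper_force: 0.0
```

Request:
drive_tool(
  rows=[
    [0,0,0,0,0,0,0],
    [0,0,0,0,0,0,0],
    [0,0,0,0,0,0,0],
    [0,0,0,0,0,0,0],
    [0,0,0,0,0,0,0],
  ],
)

```text
time_s: 11.3
tcp_pos: [0.4497, 0.01, 0.24]
ee_rot: [[0.955, 0.297, 0.0], [0.297, -0.955, 0.0], [0.0, 0.0, -1.0]]
wrist_force: [-0.2, -1.0, 1.0]
gripper_width: 0.005
gripper_force: 0.0
```

```bash
python3 look.py; python3 - <<'E'
from h import *
c=capture("scene"); cv2.imwrite("pics/s5.png",cv2.resize(cv2.cvtColor(c["frame"][100:280,130:370],4),(720,540)))
P=cloud(c).reshape(-1,3)[c["z_map"].ravel()>0]
m=masks_of("radio",c)[0]["region"]; P=cloud(c)[m&(c["z_map"]>0)]
P=P[(P[:,2]>.074)&(P[:,2]<.086)]
print(cv2.minAreaRect(P[:,:2].astype(np.float32)*1000))
E
```

```text
11.3 [0.44968469 0.01000429 0.23998733] [-0.23293073 -0.95195134  0.95783303]
15 283 [ 49.  72. 508.]
25 24 [39. 44. 77.]
35 17 [40. 43. 60.]
45 0 
55 2 [50. 51. 52.]
65 2 [58. 58. 59.]
75 2 [58. 59. 60.]
85 0 
95 113 [79. 82. 92.]
105 222 [ 79.  99. 144.]
115 287 [ 79. 127. 150.]
125 150 [ 79.  81. 151.]
135 385 [ 0. 66. 81.]
145 260 [-1. 46. 67.]
155 158 [-1.  1. 49.]
((523.9717407226562, 26.439483642578125), (184.4231719970703, 339.966796875), 16.91423988342285)
```

View pics/s5.png

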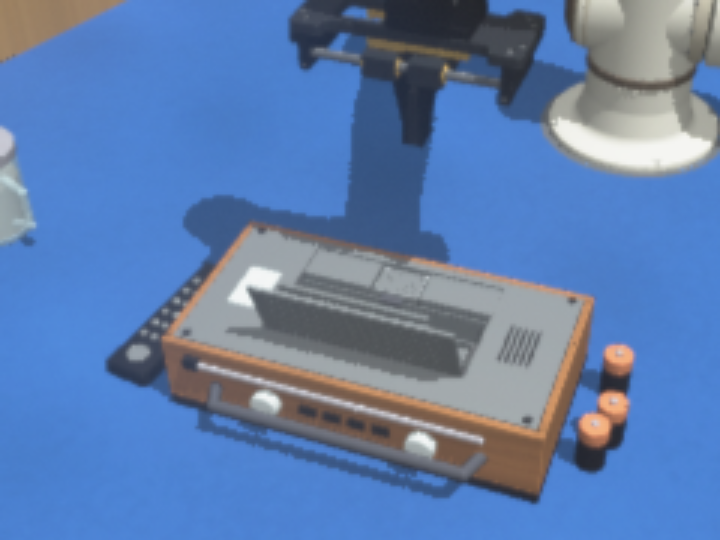

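The door rests on its stop: its edge is about 29 mm past the hinge and 73 mm above it, about 1.95 rad. The radio has not moved and the fingers are clear.

```bash
python3 -c "
from station import *
print(finish_job())"
```

```text
the job is handed in; nothing more can be done
None
```

I felt along the strip from its +y end with closed fingertips, found the catch plate, pressed it until the door sprang up, and pushed the door past upright onto its stop at about 1.95 rad. The radio and its neighbours show no movement, and the job was handed in at about 11 s with the arm clear.

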